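# Clear a pupil's place after the pottery-painting lesson

## Robot

A 6-joint arm with a two-finger parallel gripper is mounted at the origin on the work surface. World frame = base frame: x ahead of the robot, y to its left, z up, the work surface at z = 0. Lengths are in m, angles in rad, forces in N, time in s.
With the tool pointing down it reaches from about 0.425 to 0.95 m from the base axis. Payload 14.7 kg.
Tool frame: the origin (TCP) lies midway between the tips of the shut fingers; the grasp point (between the pads) lies 19 mm behind it; z points along the fingers, y is the line along which they close (so a half turn about z gives the same grasp; the last joint's range is limited). The gripper opens to 85 mm and grips with 20 to 120 N. Pads are 22 mm wide; open, the fingers measure 114 mm over their backs; the gripper's body (76 mm by 85 mm) begins 54 mm behind the grasp point. The pads swing forward as they close: fully open they stand 13 mm farther back than shut.
Start: joints at [1.257, 0.48, 1.596, -0, 1.065, -0.047], TCP at [0.171, 0.627, 0.199] pointing down, gripper open.
Joint ranges: [-2.75, 2.75], [-0.82, 2.05], [0.23, 2.67], [-1.56, 4.7], [0.09, 2.69], [-2.92, 2.92]. Speed limits (rad/s): [1.89, 1.89, 2.39, 3.01, 3.01, 3.01].

## Interface

Orientations are given as [roll, pitch, yaw] about the fixed x, y, z axes, in that order (R = Rz(yaw) Ry(pitch) Rx(roll)).
In Python, from rig import env gives the robot as it stands. The module is installed in compiled form; this text tells all that it offers.
- The arm moves only by the shell command python3 -m crank 'ROWS'. ROWS is JSON, a list of rows, each a list of 5 numbers: the shift along the world's x, y, z in m, then the turn about the world's z in degrees, then the opening, from 0 (shut) to 1 (fully open). A call has 1 to 10 rows; each row is the pose to reach, as a shift and turn from the pose commanded when the call began; what a row does not reach only later rows make up. A row lasts 1/10 s, in which the tool goes at most 50 mm and 8.59 degrees, less where a joint would pass 70% of its speed; a pose out of reach is approached as far as the arm can. A call with a gripper value outside its range is refused whole. The fingers move at their own pace and stop on an object; the grip force is fixed at half the most. Time passes only in rows, so rows that repeat a pose let the fingers close. It gives the time, the measured TCP pose, the force, the opening and the grip force at its end, in the units of the state.
- env.get_state(): the state, without advancing time (a new reading comes with each control period).
- env.read_camera(name): name is "side" or "top"; returns a dict with "img" (480x640x3 uint8, red, green, blue), "mtx" (3x3 intrinsics, pixels), "D" ([k1, k2, p1, p2, k3] as OpenCV has them; the pictures are not rectified), "rvec" (rotation vector, rad) and "tvec" (3), from world to camera coordinates, as OpenCV has them. Camera axes: x right, y down, z forward; pixel columns grow to the right and rows downward; lengths in m; the calibration is good to about 2 mm. A picture is of the moment at which its call begins. There is no depth.
- env.sign_off(): hands the job in; it is judged then, once.
Trained networks look in a picture, given as the dict that the camera call returned (one of the last four; its "shot" number tells which), for a name from the list of things; names that differ only in an ending like _2 or _b are one class to them, and where a whole thing is asked for, a point or a joint stands for the part that bears it (a point fixed in the world has none). Each returns a list of dicts, best first, with "confidence" (0 to 1); they miss things now and then, are a little off and sometimes report something else, mostly with a low value. They report only what shows in the picture. A call takes as long as a camera call.
- env.silhouettes(picture, thing): "region" (480x640 bool, what is visible of it) and "at" ([column, row] in pixels, amid what is visible of it).
The state is a dict: "time_s": time; "joint_positions": joint angles; "qd": joint speeds; "joint_efforts": joint torques, N m; "eef_pos": TCP position; "orientation": TCP orientation; "force": force on the tool from outside, world axes, zero at the start; "wrist_torque": the same for the moment, N m; "gripper_width": opening from 0.0 (shut) to 1.0 (fully open); "gripper_force": force on a finger pad.
Only numpy, scipy, OpenCV 4.12 (cv2) and the standard library are available. Lean on these libraries where they do the work, as an engineer would, in place of code of your own. Each camera call takes 0.05 s, during which the arm holds its last target. There are 200 camera calls.

## Task

The painting lesson is over: clear the grey work board. Put the two paint pots upright into the two empty bays of the pot rack, one in each, lay the two brushes flat on the floor of the brush tray, side by side along its length, and stand the white bisque cup upright on the free half of the ware board, wholly on the wood and clear of the bowl. Set each thing down rather than dropping it, and leave the pot already in the rack and the bowl already on the ware board where they stand.

Things in the scene. Friction and masses are not known exactly. Their poses are not given: they have to be found in the camera images.
- pot_a: Loose paint pot with a screw lid: white plastic body, ribbed aluminium lid, a plain upright cylinder 40 mm in diameter and 50 mm tall over all, about 90 g. Starts standing on the grey work board (3 mm thick). Origin: centre of its underside, z up. One of two alike.
- pot_b: Loose paint pot with a screw lid: white plastic body, ribbed aluminium lid, a plain upright cylinder 40 mm in diameter and 50 mm tall over all, about 90 g. Starts standing on the grey work board (3 mm thick). Origin: centre of its underside, z up. The other of the two alike.
- brush_flat: Loose broad flat glaze brush lying flat, 170 mm long, about 35 g: pale wooden handle 14 mm wide and 10 mm thick, steel ferrule and dark bristles 30 mm wide, 11 mm thick. Origin: on its underside at mid-length; x points to the bristles, z up. The handle runs from x = -85 to +20 mm, the ferrule and bristles from +20 to +85 mm; it balances near x = +6 mm. Starts on the grey work board (3 mm).
- brush_round: Loose thin round brush lying flat, 170 mm long, about 25 g: dark tapered wooden handle, 11 mm wide and thick to the touch along its length (it does not roll), steel ferrule, pointed tip. Origin: on its underside at mid-length; x points to the bristles, z up. The handle runs from x = -85 to +30 mm; it balances near x = -10 mm. Starts on the grey work board (3 mm).
- cup: Loose white unglazed (bisque) beaker without a handle, 56 mm outer diameter, straight-sided, 62 mm tall, wall 4 mm, open at the top, about 120 g. Starts upright on the grey work board (3 mm). Origin: centre of its underside, z up.
- rack: Fixed brown wooden pot rack lying on the table: 192 mm long (its y), 72 mm wide (its x), a row of three bays each 60 mm (x) by 56 mm (y) inside. Bay floors are 5 mm above the table, the 6 mm walls and partitions rise to 18 mm. Origin: centre of its underside. Bay centres at y = -62, 0 and +62 mm; the one at y = -62 mm holds pot_stock, the other two are empty.
- tray: Fixed shallow pale wooden brush tray, empty, lying on the table: 220 mm long (its y), 130 mm wide (its x), inside 208 by 118 mm, floor 4 mm above the table, 6 mm walls rising to 18 mm. Origin: centre of its underside.
- wareboard: Fixed flat plywood ware board on two battens: 220 mm long (its y), 120 mm wide (its x), top face 16 mm above the table. Origin: centre of its underside on the table. The bowl stands on its -y half, centred at y = -60 mm; the +y half is free (centre of the free half y = +50 mm).
- pot_stock: Loose paint pot like pot_a and pot_b that already stands in the rack's end bay; it stays there. Origin: centre of its underside.
- bowl: Loose small terracotta bowl, 70 mm across the rim and 36 mm tall, that already stands on the ware board; it stays there. Origin: centre of its underside.

How it is judged:
At the end, for the whole second after the job is handed in: Pots upright on the floors of the two empty bays, one each; brushes flat on the tray floor within 0.3 rad of its length; cup upright, wholly on the ware board's free half (8 to 84 mm from its middle, within 34 mm of its centre line); stock pot and bowl moved under 15 mm; all released and at rest (x of pot_a in the frame of rack between -0.016 and 0.016 m and z of each of pot_a, pot_b in the frame of rack below 0.009 m and angle between each of pot_a, pot_b, cup's own z axis and vertical below 0.1 rad and x of pot_b in the frame of rack between -0.016 and 0.016 m and ((y of pot_a in the frame of rack between -0.016 and 0.016 m and y of pot_b in the frame of rack between 0.046 and 0.078 m) or (y of pot_a in the frame of rack between 0.046 and 0.078 m and y of pot_b in the frame of rack between -0.016 and 0.016 m)) and x of brush_flat in the frame of tray between -0.056 and 0.056 m and y of brush_flat in the frame of tray between -0.03 and 0.03 m and z of brush_flat in the frame of tray between 0 and 0.008 m and angle between each of brush_flat, brush_round's own z axis and vertical below 0.08 rad and angle between the x axis of each of brush_flat, brush_round and the y axis of tray, either way round below 0.3 rad and x of brush_round in the frame of tray between -0.056 and 0.056 m and y of brush_round in the frame of tray between -0.03 and 0.03 m and z of brush_round in the frame of tray between 0 and 0.008 m and x of cup in the frame of wareboard between -0.034 and 0.034 m and y of cup in the frame of wareboard between 0.008 and 0.084 m and z of cup in the frame of wareboard between 0.012 and 0.02 m and distance of each of pot_stock, bowl from where it was at the start of the episode below 0.015 m and linear speed of each of pot_a, pot_b, brush_flat, brush_round, cup below 0.02 m/s); the robot touches nothing.
It fails at once if one of the five things is dropped or flung: moving faster than 0.65 m/s (a fall of about 20 mm) with no finger on it ((contact force between pot_a and the fingers below 0.02 N and linear speed of pot_a above 0.65 m/s) or (contact force between pot_b and the fingers below 0.02 N and linear speed of pot_b above 0.65 m/s) or (contact force between brush_flat and the fingers below 0.02 N and linear speed of brush_flat above 0.65 m/s) or (contact force between brush_round and the fingers below 0.02 N and linear speed of brush_round above 0.65 m/s) or (contact force between cup and the fingers below 0.02 N and linear speed of cup above 0.65 m/s)).
It fails at once if the pot that already stands in the rack is shifted by more than 15 mm (distance of pot_stock from where it was at the start of the episode above 0.015 m).
It fails at once if the terracotta bowl that already stands on the ware board is shifted by more than 15 mm (distance of bowl from where it was at the start of the episode above 0.015 m).
It also fails if it takes over 115 s, if anything falls off the work surface, if the arm or the gripper's body presses on something with over 40 N, if the wrist force passes 120 N, or if a joint passes its speed limit or range.

## Working session

There is one attempt and no reset: what is moved stays moved. The work goes in short steps, Python scripts to look and compute and a shell command to move; the robot and the scene stay as the last step left them, time stands still between calls to the robot, and variables do not carry over. Pictures are saved under pics/ and viewed, at most 14 in all, crops included, and the job is handed in when it is done.

```bash
mkdir -p pics
python3 - <<'E'
from rig import env
import cv2,numpy as np,pickle
s=env.get_state();print(s['time_s'],s['eef_pos'],s['orientation'],s['gripper_width'])
P={}
for n in('top','side'):
    p=env.read_camera(n);cv2.imwrite(f'pics/{n}0.png',p['img'][:,:,::-1])
    print(n,p['mtx'].round(1).tolist(),np.round(p['D'],3),np.round(p['rvec'],3),np.round(p['tvec'],3))
    d={}
    for t in ['pot_a','brush_flat','brush_round','cup','rack','tray','wareboard','bowl']:
        r=env.silhouettes(p,t);d[t]=r
        for k in r:print(n,t,round(k['confidence'],2),np.round(k['at']),k['region'].sum())
    P[n]=(p,d)
pickle.dump(P,open('p0.pkl','wb'))
E
```

```text
0.0 [0.17117997 0.62657017 0.19888603] [-3.14038652e+00 -6.94242461e-05  2.87480900e+00] 1.0051148751767587
top [[547.1, 0.0, 321.7], [0.0, 547.1, 239.2], [0.0, 0.0, 1.0]] [-0.003  0.     0.     0.     0.   ] [ 2.182 -2.19   0.093] [-0.037  0.555  1.111]
top pot_a 0.88 [392. 293.] 340
top pot_a 0.73 [303. 276.] 305
top brush_flat 0.6 [254. 279.] 767
top brush_round 0.69 [340. 280.] 327
top cup 0.96 [208. 282.] 764
top rack 0.56 [111. 251.] 2821
top tray 0.78 [480. 260.] 6664
top wareboard 0.9 [302. 170.] 5225
top bowl 0.77 [337. 169.] 883
top bowl 0.44 [210. 280.] 708
side [[543.6, 0.0, 311.8], [0.0, 543.6, 247.4], [0.0, 0.0, 1.0]] [-0.004  0.     0.     0.     0.   ] [ 2.227 -0.603  0.24 ] [-0.503  0.186  0.93 ]
side pot_a 0.79 [295. 312.] 658
side pot_a 0.57 [265. 247.] 528
side pot_a 0.21 [280. 286.] 358
side brush_flat 0.87 [241. 230.] 707
side brush_round 0.7 [274. 289.] 345
side cup 0.57 [221. 199.] 885
side rack 0.96 [213. 158.] 1151
side tray 0.97 [394. 386.] 10949
side wareboard 0.59 [359. 225.] 3165
side bowl 0.76 [378. 230.] 760
```

View pics/top0.png

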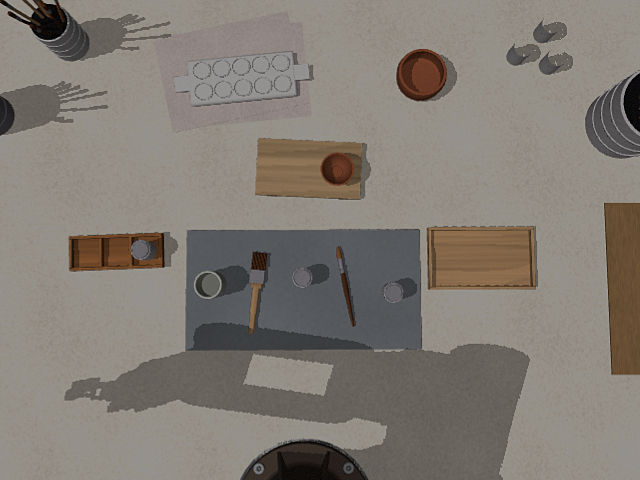

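View pics/side0.png

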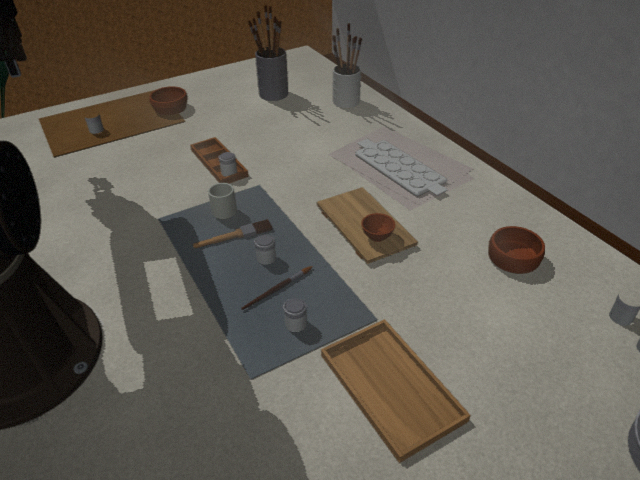

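```bash
cat > fit.py <<'E'
import cv2,numpy as np
from scipy.optimize import minimize
def box(x0,x1,y0,y1,z0,z1):return np.array([[x,y,z] for x in(x0,x1) for y in(y0,y1) for z in(z0,z1)],float)
def cyl(r,h,r0=None):
    a=np.linspace(0,2*np.pi,40,endpoint=False);c=np.c_[np.cos(a),np.sin(a)];r0=r0 or r
    return np.r_[np.c_[c*r0,0*a],np.c_[c*r,0*a+h]]
M={'pot':[cyl(.02,.05)],'cup':[cyl(.028,.062)],'bowl':[cyl(.035,.036,.02)],
'brush_flat':[box(-.085,.02,-.007,.007,0,.010),box(.02,.085,-.015,.015,0,.011)],
'brush_round':[box(-.085,.03,-.0055,.0055,0,.011),box(.03,.085,-.004,.004,.002,.009)],
'rack':[box(-.036,.036,-.096,.096,0,.018)],'tray':[box(-.065,.065,-.11,.11,0,.018)],'wareboard':[box(-.06,.06,-.11,.11,.0,.016)]}
def world(v,pts):
    c,s=np.cos(v[3]),np.sin(v[3]);return pts@np.array([[c,s,0],[-s,c,0],[0,0,1]])+v[:3]
def px(p,X):return cv2.projectPoints(np.asarray(X,float).reshape(-1,3),p['rvec'],p['tvec'],p['mtx'],p['D'])[0][:,0]
def render(p,parts,v):
    m=np.zeros((480,640),np.uint8)
    for q in parts:
        h=cv2.convexHull(px(p,world(v,q)).astype(np.float32))
        cv2.fillConvexPoly(m,np.round(h*16).astype(np.int32),255,cv2.LINE_AA,4)
    return m/255.
def ground(p,uv,z):
    R=cv2.Rodrigues(p['rvec'])[0];o=-R.T@np.ravel(p['tvec'])
    n=cv2.undistortPoints(np.array([[uv]],float),p['mtx'],p['D'])[0,0];d=R.T@np.r_[n,1]
    return o+d*(z-o[2])/d[2]
def fit(parts,obs,v0,free=(0,1,2,3)):
    # obs: list of (picture, region)
    free=list(free);v0=np.array(v0,float)
    def cost(u):
        v=v0.copy();v[free]=u;t=0
        for p,r in obs:
            m=render(p,parts,v);t+=1-np.minimum(m,r).sum()/(np.maximum(m,r).sum()+1e-9)
        return t/len(obs)
    best=None;st=np.array([.015,.015,.008,.25])[free]
    for k in range(3):
        u0=v0[free] if best is None else best.x
        s=np.vstack([u0]+[u0+st[i]*(1 if k%2 else -1)*np.eye(len(free))[i]/(k+1) for i in range(len(free))])
        o=minimize(cost,u0,method='Nelder-Mead',options=dict(initial_simplex=s,xatol=2e-5,fatol=1e-5))
        if best is None or o.fun<best.fun:best=o
    v=v0.copy();v[free]=best.x;return v,best.fun
E
cat > m0.py <<'E'
import pickle,numpy as np
from fit import *
P=pickle.load(open('p0.pkl','rb'));T,S=P['top'],P['side']
res={}
def go(name,model,key,it,is_,z0,yaws,free=(0,1,2,3)):
    a,b=T[1][key][it],S[1][key][is_]
    g=ground(T[0],a['at'],z0+.02)
    best=min((fit(M[model],[(T[0],a['region']),(S[0],b['region'])],[g[0],g[1],z0,y],free) for y in yaws),key=lambda r:r[1])
    res[name]=best[0];print(name,best[0][:3].round(4),round(np.degrees(best[0][3]),1),'cost',round(best[1],3),
      'per view xy(z fixed)',[fit(M[model],[o],best[0],(0,1))[0][:2].round(4).tolist() for o in((T[0],a['region']),(S[0],b['region']))])
c=(0,1,2)
go('pot_R','pot','pot_a',0,0,.003,[0],c)   # right pot
go('pot_M','pot','pot_a',1,1,.003,[0],c)   # middle pot
go('cup','cup','cup',0,0,.003,[0],c)
go('bowl','bowl','bowl',0,0,.016,[0],c)
go('brush_flat','brush_flat','brush_flat',0,0,.003,[0])
go('brush_round','brush_round','brush_round',0,0,.003,[0,.2])
go('rack','rack','rack',0,0,0,[0,-.1])
go('tray','tray','tray',0,0,0,[0])
go('wareboard','wareboard','wareboard',0,0,0,[0])
pickle.dump(res,open('res.pkl','wb'))
for n,(p,k) in P.items():
    im=p['img'][:,:,::-1].copy()
    for nm,v in res.items():
        for q in M['pot' if nm.startswith('pot') else nm]:
            h=cv2.convexHull(px(p,world(v,q)).astype(np.float32));cv2.polylines(im,[np.round(h*16).astype(np.int32)],True,(0,0,255),1,cv2.LINE_AA,4)
    x0,y0,w,h=(60,120,490,240) if n=='top' else (130,110,360,360)
    f=1.6
    cv2.imwrite(f'pics/ov_{n}.png',cv2.resize(im[y0:y0+h,x0:x0+w],None,fx=f,fy=f,interpolation=cv2.INTER_CUBIC))
E
python3 m0.py
```

```text
pot_R [ 0.4438 -0.181  -0.0032] 0.0 cost 0.178 per view xy(z fixed) [[0.4444, -0.1823], [0.4445, -0.1756]]
pot_M [ 0.4738  0.0029 -0.0049] 0.0 cost 0.16 per view xy(z fixed) [[0.4753, 0.0023], [0.4762, 0.009]]
cup [ 0.4612  0.19   -0.0005] 0.0 cost 0.088 per view xy(z fixed) [[0.4616, 0.189], [0.4608, 0.1915]]
bowl [ 0.6951 -0.0684  0.01  ] 0.0 cost 0.108 per view xy(z fixed) [[0.6972, -0.0691], [0.6942, -0.0682]]
brush_flat [ 0.4427  0.1013 -0.0012] -5.8 cost 0.229 per view xy(z fixed) [[0.4427, 0.1013], [0.4427, 0.1013]]
brush_round [ 4.59e-01 -8.66e-02 -4.00e-04] 11.3 cost 0.469 per view xy(z fixed) [[0.4667, -0.0852], [0.459, -0.0838]]
rack [ 0.5304  0.3928 -0.005 ] 1.6 cost 0.24 per view xy(z fixed) [[0.5308, 0.3902], [0.5301, 0.3943]]
tray [ 0.5141 -0.3701 -0.0074] -0.1 cost 0.03 per view xy(z fixed) [[0.515, -0.3718], [0.5133, -0.3693]]
wareboard [ 0.7059 -0.0102 -0.0065] -3.3 cost 0.223 per view xy(z fixed) [[0.706, -0.0109], [0.7053, -0.0018]]
```

View pics/ov_top.png

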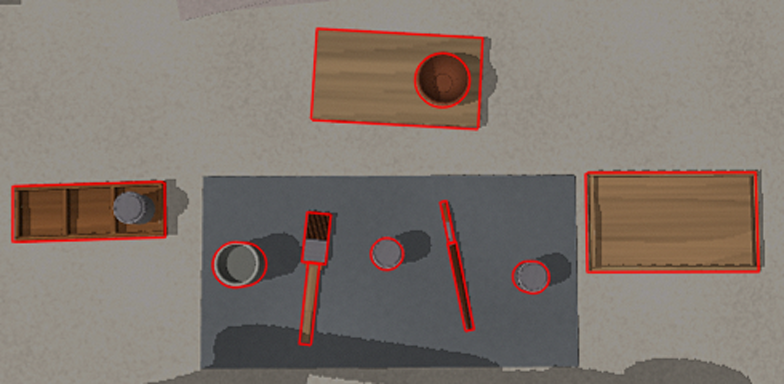

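View pics/ov_side.png

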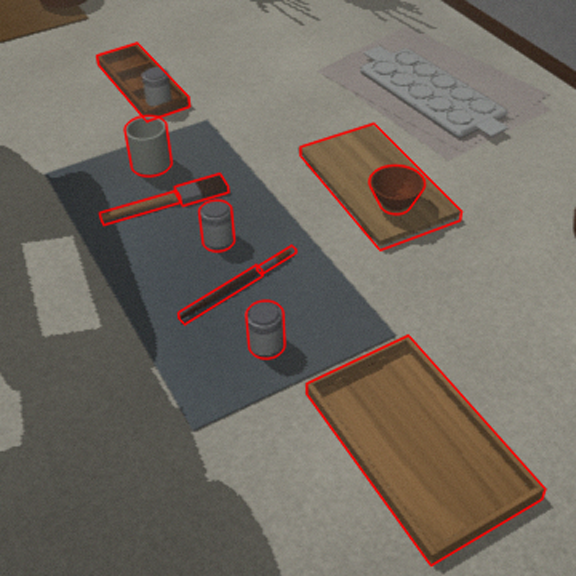

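The overlays fit every object: in the top image the cup is at about (208,284), the pots at (302,277) and (393,292), the flat brush at (256,290) and the round brush at (345,285). Triangulated heights come out about 6 mm below the text for everything, which is a shared calibration bias. I'll refit xy with the heights from the text and check how well the two views agree.

Run:
```python
import pickle,numpy as np
from fit import *
P=pickle.load(open('p0.pkl','rb'));T,S=P['top'],P['side'];res=pickle.load(open('res.pkl','rb'))
Z=dict(bowl=.016,rack=0,tray=0,wareboard=0)
for n,v in res.items():
    m='pot' if n[:3]=='pot' else n;k='pot_a' if m=='pot' else n;i=1 if n=='pot_M' else 0
    v=v.copy();v[2]=Z.get(n,.003);fr=(0,1) if m in('pot','cup','bowl') else (0,1,3)
    o=[(T[0],T[1][k][i]['region']),(S[0],S[1][k][i]['region'])]
    f=[fit(M[m],[q],v,fr)[0] for q in o]
    print(n,[np.r_[a[:2].round(4),np.degrees(a[3]).round(1)].tolist() for a in f],'dxy mm',((f[0]-f[1])[:2]*1e3).round(1))
```

```text
pot_R [[0.4447, -0.1816, 0.0], [0.4423, -0.1796, 0.0]] dxy mm [ 2.4 -2. ]
pot_M [[0.4755, 0.002, 0.0], [0.4727, 0.0006, 0.0]] dxy mm [2.9 1.4]
cup [[0.4616, 0.1884, 0.0], [0.4594, 0.1869, 0.0]] dxy mm [2.1 1.5]
bowl [[0.696, -0.0686, 0.0], [0.6899, -0.0741, 0.0]] dxy mm [6.1 5.5]
brush_flat [[0.4422, 0.1004, -5.8], [0.4402, 0.0973, -5.5]] dxy mm [2.  3.2]
brush_round [[0.4581, -0.0868, 11.4], [0.4569, -0.0897, 14.4]] dxy mm [1.3 2.9]
rack [[0.5305, 0.3901, 2.0], [0.5276, 0.3873, 1.3]] dxy mm [2.9 2.8]
tray [[0.5148, -0.3691, -0.4], [0.5102, -0.3727, 0.2]] dxy mm [4.6 3.6]
wareboard [[0.7049, -0.0112, -3.1], [0.702, -0.008, -3.7]] dxy mm [ 2.9 -3.1]
```

```bash
python3 -m crank '[[0.04,-0.05,0,-8.5,1],[0.08,-0.08,0,-17,1],[0.12,-0.11,0,-25.5,1],[0.16,-0.14,0,-34,1],[0.2,-0.17,0,-42.5,1],[0.23,-0.21,0,-51,1],[0.26,-0.25,0,-59.5,1],[0.28,-0.29,0,-68,1],[0.29,-0.33,0,-74.7,1],[0.29,-0.37,0,-74.7,1]]'
```

```text
time_s: 1.9
eef_pos: [0.4629, 0.2548, 0.1995]
orientation: [3.141, -0.0, 1.565]
force: [0.6, -0.1, 0.0]
gripper_width: 1.0
gripper_force: 0.0
```

```bash
python3 -m crank '[[0,-0.035,0,0,1],[-0.001,-0.069,0,0,1],[-0.001,-0.069,0,0,1],[-0.001,-0.069,-0.04,0,1],[-0.001,-0.069,-0.08,0,1],[-0.001,-0.069,-0.11,0,1],[-0.001,-0.069,-0.11,0,1]]'
python3 - <<'E'
from rig import env
import cv2
p=env.read_camera('side');cv2.imwrite('pics/s1.png',p['img'][:,:,::-1])
E
```

```text
time_s: 2.6
eef_pos: [0.4581, 0.1876, 0.0866]
orientation: [-3.136, 0.002, 1.571]
force: [0.4, 0.3, 1.4]
gripper_width: 1.0
gripper_force: 0.0
```

View pics/s1.png

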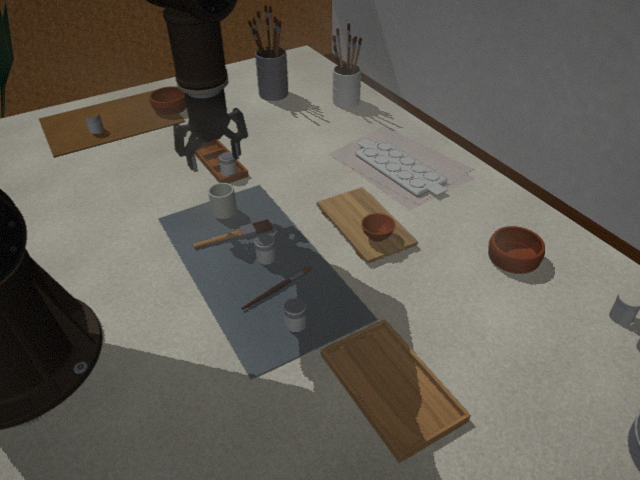

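The open gripper hangs over the cup: fingertips at (192,165) and (237,160), cup rim at (222,190). I'll go down and grip.

```bash
python3 -m crank '[[0.002,0,-0.025,0,1],[0.002,0,-0.05,0,1],[0.002,0,-0.064,0,1],[0.002,0,-0.064,0,1]]' && python3 -m crank '[[0,0,0,0,0.4],[0,0,0,0,0.4],[0,0,0,0,0.4],[0,0,0,0,0.4],[0,0,0,0,0.4],[0,0,0,0,0.4],[0,0,0,0,0.4],[0,0,0,0,0.4]]'
```

```text
time_s: 3.05
eef_pos: [0.4626, 0.1884, 0.0257]
orientation: [-3.141, 0.0, 1.571]
force: [0.8, -1.2, 0.5]
gripper_width: 1.002
gripper_force: 0.0
time_s: 3.85
eef_pos: [0.463, 0.1884, 0.0276]
orientation: [3.14, -0.001, 1.571]
force: [-6.8, 0.2, 28.3]
gripper_width: 0.607
gripper_force: 57.5
```

```bash
python3 -m crank '[[0,0,0.005,0,0.4],[0,0,0.02,0,0.4],[0,0,0.045,0,0.4],[0,0,0.07,0,0.4],[0,0,0.07,0,0.4]]' && python3 -m crank '[[0.015,-0.01,0,0,0.4],[0.045,-0.027,0,0,0.4],[0.075,-0.045,0,0,0.4],[0.11,-0.066,0,0,0.4],[0.145,-0.088,0,0,0.4],[0.18,-0.11,0,0,0.4],[0.21,-0.128,0,0,0.4],[0.232,-0.141,0,0,0.4],[0.244,-0.148,0,0,0.4],[0.244,-0.148,0,0,0.4]]' && python3 -m crank '[[0,0,0,0,0.4],[0,0,-0.02,0,0.4],[0,0,-0.035,0,0.4],[0,0,-0.045,0,0.4],[0,0,-0.05,0,0.4],[0,0,-0.05,0,0.4]]'
```

```text
time_s: 4.35
eef_pos: [0.4645, 0.1888, 0.099]
orientation: [3.136, -0.002, 1.571]
force: [-0.3, -0.0, -1.6]
gripper_width: 0.598
gripper_force: 62.7
time_s: 5.35
eef_pos: [0.7079, 0.038, 0.0944]
orientation: [3.141, 0.0, 1.569]
force: [0.1, 0.5, -1.3]
gripper_width: 0.6
gripper_force: 62.8
time_s: 5.95
eef_pos: [0.7058, 0.0402, 0.0447]
orientation: [-3.14, 0.0, 1.571]
force: [-0.7, -0.3, -1.0]
gripper_width: 0.6
gripper_force: 62.8
```

Run:
```python
from rig import env
import cv2,numpy as np
from fit import *
print(env.get_state()['eef_pos'])
o=[]
for n in('top','side'):
    p=env.read_camera(n);cv2.imwrite(f'pics/2{n}.png',p['img'][:,:,::-1])
    r=env.silhouettes(p,'cup');print(n,[(round(k['confidence'],2),k['at'],int(k['region'].sum())) for k in r])
    if n=='side':
        im=p['img'][110:310,240:460,::-1];cv2.imwrite('pics/2c.png',cv2.resize(im,None,fx=3,fy=3,interpolation=cv2.INTER_CUBIC))
```

```text
[0.70575467 0.04015452 0.04471406]
top []
side [(0.82, [353.3, 193.5], 829)]
```

View pics/2c.png

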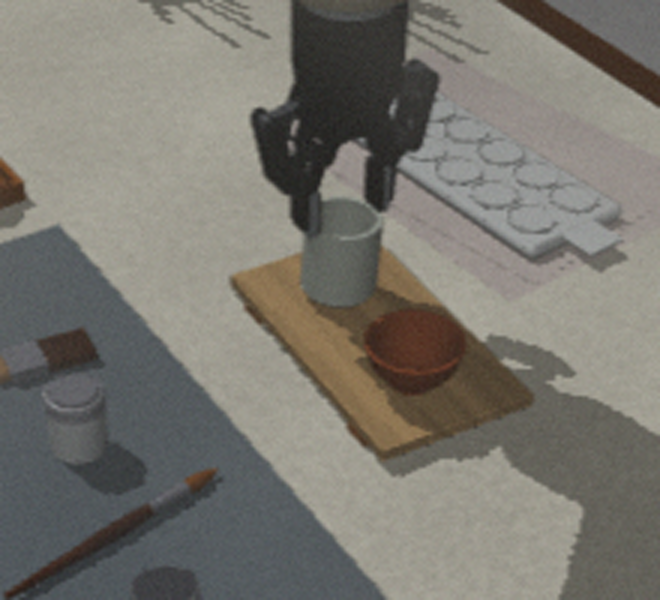

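Run:
```python
from rig import env
import numpy as np,pickle
from fit import *
p=env.read_camera('side');r=env.silhouettes(p,'cup')[0]['region']
v,c=fit(M['cup'],[(p,r)],[.7058,.0402,.02,0],(2,));print('z xy fixed',v,c)
v,c=fit(M['cup'],[(p,r)],[.7058,.0402,.0195,0],(0,1));print('xy z fixed',v,c)
S=pickle.load(open('p0.pkl','rb'))['side']
v,c=fit(M['cup'],[(S[0],S[1]['cup'][0]['region'])],[.463,.1884,.003,0],(2,));print('start cup z with xy = grasp',v,c)
for z in(.0447,.057,.07):
  print(z,[((q-[240,110])*3).round() for q in px(p,[[.7058-s*.0285,.0402,z] for s in(1,-1)])])
```

```text
z xy fixed [0.7058     0.0402     0.01698307 0.        ] 0.17933376712085713
xy z fixed [0.7057437 0.0401592 0.0195    0.       ] 0.18169952219808505
start cup z with xy = grasp [4.630e-01 1.884e-01 3.750e-04 0.000e+00] 0.12994009600595813
0.0447 [array([305., 269.]), array([372., 244.])]
0.057 [array([305., 255.]), array([372., 230.])]
0.07 [array([306., 240.]), array([373., 216.])]
```

```bash
python3 -m crank '[[0,0,-0.002,0,0.4],[0,0,-0.003,0,0.4],[0,0,-0.003,0,0.4]]'&& python3 -m crank '[[0,0,-0.001,0,0.4],[0,0,-0.001,0,0.4]]'
```

```text
time_s: 6.55
eef_pos: [0.7062, 0.04, 0.0423]
orientation: [-3.141, 0.0, 1.571]
force: [-0.1, 0.7, -1.4]
gripper_width: 0.599
gripper_force: 62.8
time_s: 6.75
eef_pos: [0.7064, 0.04, 0.0415]
orientation: [3.141, -0.0, 1.571]
force: [0.3, 0.5, 0.1]
gripper_width: 0.601
gripper_force: 63.5
```

```bash
python3 -m crank '[[0,0,-0.001,0,0.4],[0,0,-0.001,0,0.4]]'&& python3 -m crank '[[0,0,0,0,0.65],[0,0,0,0,0.7],[0,0,0,0,0.8],[0,0,0,0,1],[0,0,0,0,1],[0,0,0,0,1]]'&& python3 -m crank '[[0,0,0.02,0,1],[0,0,0.06,0,1],[0,0,0.1,0,1],[0,0,0.13,0,1],[0,0,0.13,0,1]]'
```

```text
time_s: 6.95
eef_pos: [0.7065, 0.04, 0.0413]
orientation: [3.141, -0.0, 1.571]
force: [-4.1, -0.1, 8.9]
gripper_width: 0.603
gripper_force: 66.3
time_s: 7.55
eef_pos: [0.7063, 0.04, 0.0404]
orientation: [-3.141, 0.0, 1.571]
force: [0.5, 0.4, 0.0]
gripper_width: 1.004
gripper_force: 0.0
time_s: 8.05
eef_pos: [0.709, 0.0401, 0.1756]
orientation: [3.134, -0.0, 1.571]
force: [0.6, 0.6, -0.3]
gripper_width: 0.998
gripper_force: 0.0
```

```bash
python3 -m crank '[[-0.04,-0.007,0,0,1],[-0.08,-0.014,0,0,1],[-0.12,-0.02,0,0,1],[-0.16,-0.027,0,0,1],[-0.2,-0.033,0,0,1],[-0.2325,-0.0387,0,0,1],[-0.2325,-0.0387,-0.03,0,1],[-0.2325,-0.0387,-0.07,0,1],[-0.2325,-0.0387,-0.09,0,1],[-0.2325,-0.0387,-0.09,0,1]]'
python3 - <<'E'
from rig import env
import cv2,numpy as np
p=env.read_camera('side');s=cv2.resize(p['img'][150:350,180:400],None,fx=3,fy=3,interpolation=cv2.INTER_CUBIC)
cv2.imwrite('pics/3c.png',s[:,:,::-1]);print(env.get_state()['eef_pos'])
E
```

```text
time_s: 9.05
eef_pos: [0.4716, 0.0014, 0.078]
orientation: [-3.137, -0.0, 1.571]
force: [0.6, -0.2, 0.9]
gripper_width: 1.001
gripper_force: 0.0
[0.47266866 0.00135024 0.07951601]
```

View pics/3c.png

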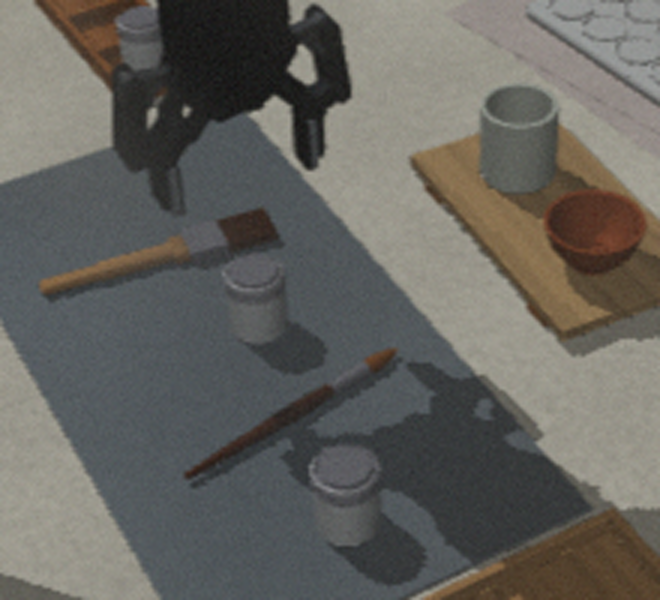

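The cup stands on the ware board at (518,140), clear of the bowl. The open gripper is above the middle pot, whose lid is at (253,275). Next I go down and grip it.

```bash
python3 -m crank '[[0,0,-0.025,0,1],[0,0,-0.05,0,1],[0,0,-0.064,0,1],[0,0,-0.064,0,1]]' && python3 -m crank '[[0,0,0,0,0.25],[0,0,0,0,0.25],[0,0,0,0,0.25],[0,0,0,0,0.25],[0,0,0,0,0.25],[0,0,0,0,0.25],[0,0,0,0,0.25],[0,0,0,0,0.25]]' && python3 -m crank '[[0,0,0.005,0,0.25],[0,0,0.02,0,0.25],[0,0,0.045,0,0.25],[0,0,0.08,0,0.25],[0,0,0.08,0,0.25]]'
```

```text
time_s: 9.5
eef_pos: [0.4736, 0.0013, 0.0162]
orientation: [-3.14, -0.0, 1.571]
force: [-0.3, -0.2, 0.4]
gripper_width: 1.0
gripper_force: 0.0
time_s: 10.3
eef_pos: [0.4745, 0.0013, 0.0177]
orientation: [3.14, 0.0, 1.571]
force: [-3.4, 0.4, 18.5]
gripper_width: 0.415
gripper_force: 57.8
time_s: 10.8
eef_pos: [0.4762, 0.0012, 0.1003]
orientation: [3.136, 0.0, 1.571]
force: [-1.5, -0.9, -0.9]
gripper_width: 0.414
gripper_force: 60.1
```

```bash
python3 -m crank '[[0.003,0.02,0,0,0.25],[0.008,0.06,0,0,0.25],[0.014,0.1,0,0,0.25],[0.019,0.14,0,0,0.25],[0.025,0.18,0,0,0.25],[0.03,0.22,0,0,0.25],[0.036,0.26,0,0,0.25],[0.041,0.3,0,0,0.25],[0.046,0.34,0,0,0.25],[0.05,0.38,0,0,0.25]]' && python3 -m crank '[[0.002,0.04,0,0,0.25],[0.003,0.062,0,0,0.25],[0.0034,0.0694,0,0,0.25],[0.0034,0.0694,0,0,0.25],[0.0034,0.0694,-0.02,0,0.25],[0.0034,0.0694,-0.04,0,0.25],[0.0034,0.0694,-0.05,0,0.25],[0.0034,0.0694,-0.05,0,0.25]]'
python3 - <<'E'
from rig import env
import cv2,numpy as np
for n,(a,b,c,d) in dict(side=(100,230,150,290),top=(200,300,50,190)).items():
    p=env.read_camera(n);s=cv2.resize(p['img'][a:b,c:d],(420,390),interpolation=cv2.INTER_CUBIC)
    cv2.imwrite('pics/4%s.png'%n,s[:,:,::-1])
print(env.get_state()['eef_pos'])
a=[cv2.imread('pics/4%s.png'%n) for n in('side','top')]
cv2.imwrite('pics/4.png',cv2.hconcat(a)[:, :800])
E
```

```text
time_s: 11.8
eef_pos: [0.5236, 0.3829, 0.096]
orientation: [-3.141, 0.0, 1.571]
force: [0.2, 0.6, -1.0]
gripper_width: 0.412
gripper_force: 60.0
time_s: 12.6
eef_pos: [0.5265, 0.4489, 0.0451]
orientation: [-3.139, 0.002, 1.57]
force: [-0.1, 0.2, -1.7]
gripper_width: 0.412
gripper_force: 60.0
[0.52758954 0.45016359 0.04696855]
```

View pics/4.png

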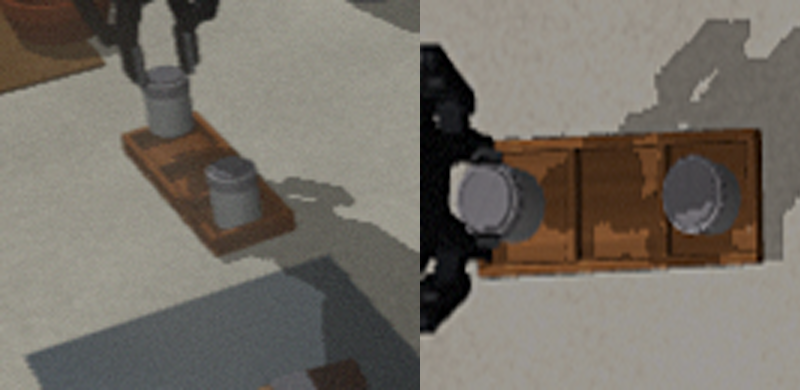

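The pot is over the end bay, at (168,100) in the side half and (490,200) in the top half. The leftward offset is what perspective would give at that height. I'll lower it to the floor and release.

```bash
python3 -m crank '[[0,0,-0.01,0,0.25],[0,0,-0.02,0,0.25],[0,0,-0.025,0,0.25],[0,0,-0.026,0,0.25],[0,0,-0.026,0,0.25]]' && python3 -m crank '[[0,0,-0.001,0,0.25],[0,0,-0.001,0,0.25]]'
```

```text
time_s: 13.2
eef_pos: [0.5269, 0.4507, 0.0202]
orientation: [-3.141, 0.0, 1.571]
force: [-2.3, -0.4, 2.4]
gripper_width: 0.417
gripper_force: 60.9
time_s: 13.4
eef_pos: [0.527, 0.4508, 0.0201]
orientation: [-3.141, -0.0, 1.571]
force: [-4.9, -1.7, 12.1]
gripper_width: 0.41
gripper_force: 62.7
```

```bash
python3 -m crank '[[0,0,0.001,0,0.45],[0,0,0.001,0,0.55],[0,0,0.001,0,0.7],[0,0,0.001,0,1],[0,0,0.001,0,1],[0,0,0.02,0,1],[0,0,0.06,0,1],[0,0,0.1,0,1],[0,0,0.1,0,1]]' && python3 -m crank '[[-0.006,-0.045,0,0,1],[-0.012,-0.09,0,0,1],[-0.018,-0.135,0,0,1],[-0.024,-0.18,0,0,1],[-0.03,-0.225,0,0,1],[-0.036,-0.27,0,0,1],[-0.042,-0.315,0,0,1],[-0.048,-0.36,0,0,1],[-0.054,-0.405,0,0,1],[-0.06,-0.45,0,0,1]]' && python3 -m crank '[[-0.006,-0.045,0,0,1],[-0.012,-0.09,0,0,1],[-0.018,-0.135,0,0,1],[-0.0237,-0.1813,0,0,1],[-0.0237,-0.1813,0,0,1],[-0.0237,-0.1813,-0.03,0,1],[-0.0237,-0.1813,-0.06,0,1],[-0.0237,-0.1813,-0.085,0,1],[-0.0237,-0.1813,-0.103,0,1],[-0.0237,-0.1813,-0.103,0,1]]'
```

```text
time_s: 14.3
eef_pos: [0.53, 0.4528, 0.1253]
orientation: [3.135, -0.005, 1.571]
force: [0.3, 0.3, -0.4]
gripper_width: 0.999
gripper_force: 0.0
time_s: 15.3
eef_pos: [0.4668, -0.0009, 0.1195]
orientation: [3.141, 0.0, 1.571]
force: [1.2, -0.3, 0.8]
gripper_width: 1.003
gripper_force: 0.0
time_s: 16.3
eef_pos: [0.4421, -0.1796, 0.0146]
orientation: [-3.138, -0.002, 1.571]
force: [-0.5, 0.1, 0.6]
gripper_width: 1.001
gripper_force: 0.0
```

```bash
python3 -m crank '[[0,0,0,0,0.25],[0,0,0,0,0.25],[0,0,0,0,0.25],[0,0,0,0,0.25],[0,0,0,0,0.25],[0,0,0,0,0.25],[0,0,0,0,0.25],[0,0,0,0,0.25]]' && python3 -m crank '[[0,0,0.005,0,0.25],[0,0,0.02,0,0.25],[0,0,0.045,0,0.25],[0,0,0.09,0,0.25],[0,0,0.11,0,0.25],[0,0,0.11,0,0.25]]' && python3 -m crank '[[0.003,0.02,0,0,0.25],[0.009,0.06,0,0,0.25],[0.015,0.1,0,0,0.25],[0.021,0.14,0,0,0.25],[0.027,0.18,0,0,0.25],[0.033,0.22,0,0,0.25],[0.039,0.26,0,0,0.25],[0.045,0.3,0,0,0.25],[0.051,0.34,0,0,0.25],[0.057,0.38,0,0,0.25]]' && python3 -m crank '[[0.006,0.04,0,0,0.25],[0.012,0.08,0,0,0.25],[0.018,0.12,0,0,0.25],[0.023,0.155,0,0,0.25],[0.026,0.175,0,0,0.25],[0.028,0.186,0,0,0.25],[0.0285,0.1893,0,0,0.25],[0.0285,0.1893,0,0,0.25],[0.0285,0.1893,0,0,0.25]]' && python3 -m crank '[[0,0,-0.02,0,0.25],[0,0,-0.04,0,0.25],[0,0,-0.06,0,0.25],[0,0,-0.075,0,0.25],[0,0,-0.08,0,0.25],[0,0,-0.08,0,0.25]]'
```

```text
time_s: 17.1
eef_pos: [0.444, -0.1809, 0.0177]
orientation: [3.14, 0.001, 1.571]
force: [-4.2, -0.0, 16.7]
gripper_width: 0.414
gripper_force: 58.1
time_s: 17.7
eef_pos: [0.4454, -0.1814, 0.1298]
orientation: [3.136, 0.002, 1.571]
force: [-0.6, 0.1, -1.5]
gripper_width: 0.414
gripper_force: 60.1
time_s: 18.7
eef_pos: [0.5, 0.201, 0.1259]
orientation: [-3.141, 0.0, 1.571]
force: [0.4, -1.4, -1.2]
gripper_width: 0.413
gripper_force: 60.1
time_s: 19.6
eef_pos: [0.5289, 0.3875, 0.1264]
orientation: [-3.141, 0.001, 1.57]
force: [-0.2, -0.2, -0.2]
gripper_width: 0.412
gripper_force: 60.1
time_s: 20.2
eef_pos: [0.5289, 0.3881, 0.0461]
orientation: [-3.141, 0.001, 1.571]
force: [-0.2, -0.1, -0.2]
gripper_width: 0.412
gripper_force: 60.1
```

```bash
python3 -m crank '[[0,0,-0.01,0,0.25],[0,0,-0.02,0,0.25],[0,0,-0.024,0,0.25],[0,0,-0.025,0,0.25],[0,0,-0.025,0,0.25]]' && python3 -m crank '[[0,0,-0.001,0,0.25],[0,0,-0.001,0,0.25]]'
python3 - <<'E'
from rig import env
import cv2,numpy as np
p=env.read_camera('side');s=cv2.resize(p['img'][100:230,150:290],(560,520),interpolation=cv2.INTER_CUBIC)
cv2.imwrite('pics/5.png',s[:,:,::-1])
E
```

```text
time_s: 20.7
eef_pos: [0.529, 0.3887, 0.0214]
orientation: [-3.141, 0.0, 1.571]
force: [-0.6, -0.1, -1.3]
gripper_width: 0.413
gripper_force: 60.1
time_s: 20.9
eef_pos: [0.5291, 0.3888, 0.0207]
orientation: [3.141, -0.0, 1.571]
force: [-1.1, 0.4, -1.3]
gripper_width: 0.413
gripper_force: 60.1
```

View pics/5.png

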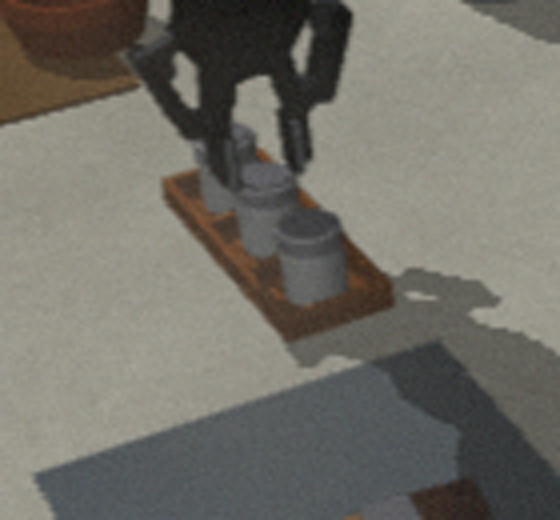

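```bash
python3 -m crank '[[0,0,-0.001,0,0.25],[0,0,-0.0015,0,0.25],[0,0,-0.0015,0,0.25]]' && python3 -m crank '[[0,0,0.001,0,0.45],[0,0,0.001,0,0.55],[0,0,0.001,0,0.7],[0,0,0.001,0,0.9],[0,0,0.001,0,0.9],[0,0,0.02,0,0.9],[0,0,0.06,0,0.9],[0,0,0.1,0,0.9],[0,0,0.1,0,0.9]]' && python3 -m crank '[[-0.008,-0.03,0,8.4,0.6],[-0.016,-0.06,0,16.8,0.45],[-0.024,-0.09,0,25.2,0.45],[-0.032,-0.12,0,33.6,0.45],[-0.041,-0.15,0,42,0.45],[-0.05,-0.18,0,50.4,0.45],[-0.058,-0.21,0,58.8,0.45],[-0.066,-0.24,0,67.2,0.45],[-0.074,-0.27,0,75.6,0.45],[-0.082,-0.29,0,84,0.45]]' && python3 -m crank '[[0,0,0,0.3,0.45],[0,0,-0.03,0.3,0.45],[0,0,-0.06,0.3,0.45],[0,0,-0.07,0.3,0.45],[0,0,-0.07,0.3,0.45]]'
python3 - <<'E'
from rig import env
import cv2,numpy as np
p=env.read_camera('side');s=cv2.resize(p['img'][160:320,170:350],(675,600),interpolation=cv2.INTER_CUBIC)
cv2.imwrite('pics/6.png',s[:,:,::-1])
E
```

```text
time_s: 21.25
eef_pos: [0.5293, 0.3891, 0.02]
orientation: [3.141, -0.001, 1.571]
force: [-3.6, -1.0, 12.5]
gripper_width: 0.418
gripper_force: 62.9
time_s: 22.15
eef_pos: [0.5318, 0.3906, 0.1244]
orientation: [3.135, -0.004, 1.571]
force: [0.2, -0.3, 0.3]
gripper_width: 0.898
gripper_force: 0.0
time_s: 23.15
eef_pos: [0.4464, 0.0971, 0.1188]
orientation: [-3.141, -0.0, 3.043]
force: [0.3, -0.2, 0.8]
gripper_width: 0.453
gripper_force: 0.0
time_s: 23.65
eef_pos: [0.4461, 0.0988, 0.0479]
orientation: [-3.141, -0.003, 3.041]
force: [-0.3, -0.1, -0.7]
gripper_width: 0.451
gripper_force: 0.0
```

View pics/6.png

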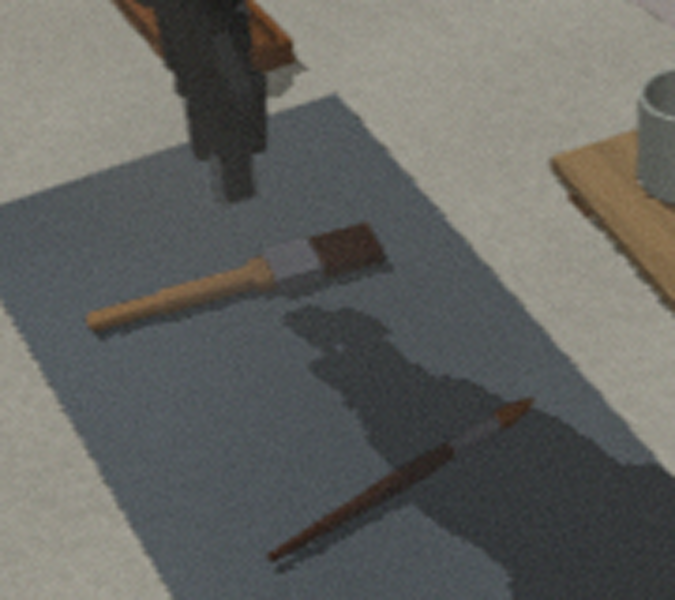

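The gripper is above the flat brush, finger at column 237, with the handle running from (90,320) to the ferrule joint at (268,270). I'll shift 5 mm toward the handle so the pads stay off the ferrule, then go down and close.

```bash
python3 -m crank '[[-0.005,0,-0.02,0,0.45],[-0.005,0,-0.035,0,0.45],[-0.005,0,-0.041,0,0.45],[-0.005,0,-0.041,0,0.45]]' && python3 -m crank '[[0,0,0,0,0.3],[0,0,0,0,0.25],[0,0,0,0,0.2],[0,0,0,0,0.15],[0,0,0,0,0.1],[0,0,0,0,0.05],[0,0,0,0,0.05],[0,0,0,0,0.05]]'
```

```text
time_s: 24.1
eef_pos: [0.4424, 0.0989, 0.0083]
orientation: [3.142, 0.0, 3.042]
force: [0.4, 0.1, -0.1]
gripper_width: 0.447
gripper_force: 0.0
time_s: 24.9
eef_pos: [0.442, 0.0987, 0.008]
orientation: [-3.142, -0.0, 3.042]
force: [0.1, 0.7, -0.5]
gripper_width: 0.056
gripper_force: 0.0
```

Run:
```python
from rig import env
import cv2,numpy as np
from fit import px
p=env.read_camera('side');s=cv2.resize(p['img'][180:280,180:300],(720,600),interpolation=cv2.INTER_CUBIC)
cv2.imwrite('pics/7.png',s[:,:,::-1])
e=env.get_state()['eef_pos'];print(e,(px(p,[e,e+[0,0,.01],e+[0,0,.02]])-[180,180])*6)
```

```text
[0.44201749 0.09868534 0.00797652] [[313.08062693 325.52006304]
 [309.64259625 303.65829496]
 [306.16462333 281.54131682]]
```

View pics/7.png

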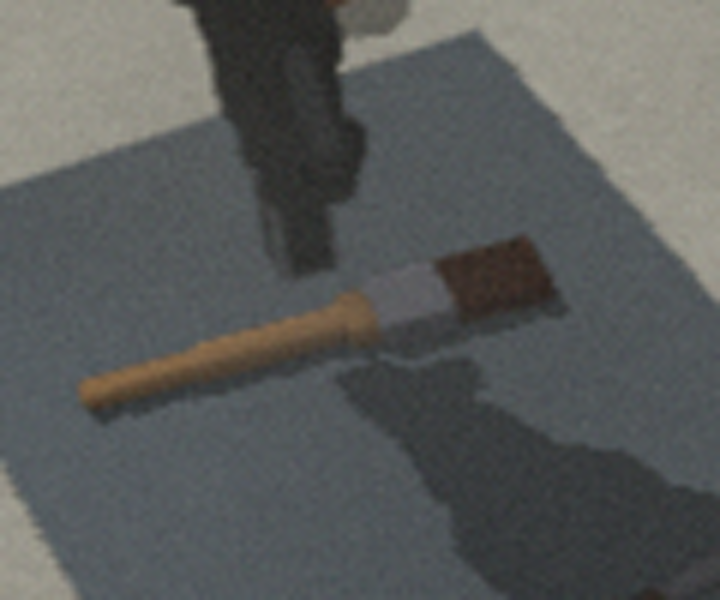

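The shut fingertips end at (308,270), about 20 mm higher than the TCP reading implies, and they closed above the brush. I'll reopen and feel downward in small steps, watching the force.

```bash
python3 -m crank '[[0,0,0.005,0,0.2],[0,0,0.005,0,0.45],[0,0,0.005,0,0.45],[0,0,0.005,0,0.45]]' && python3 -m crank '[[0,0,-0.005,0,0.45],[0,0,-0.01,0,0.45],[0,0,-0.01,0,0.45]]' && python3 -m crank '[[0,0,-0.002,0,0.45],[0,0,-0.004,0,0.45],[0,0,-0.004,0,0.45]]'
```

```text
time_s: 25.35
eef_pos: [0.4421, 0.0987, 0.013]
orientation: [3.142, 0.0, 3.042]
force: [0.8, -0.5, -0.3]
gripper_width: 0.45
gripper_force: 0.0
time_s: 25.65
eef_pos: [0.4415, 0.0986, 0.0022]
orientation: [-3.141, -0.001, 3.042]
force: [0.2, 0.3, 0.6]
gripper_width: 0.454
gripper_force: 0.0
time_s: 25.95
eef_pos: [0.4419, 0.0987, -0.0013]
orientation: [-3.142, -0.0, 3.042]
force: [0.1, 0.4, 1.0]
gripper_width: 0.449
gripper_force: 0.0
```

```bash
python3 -m crank '[[0,0,-0.002,0,0.45],[0,0,-0.004,0,0.45],[0,0,-0.004,0,0.45]]' && python3 -m crank '[[0,0,-0.002,0,0.45],[0,0,-0.002,0,0.45]]'
python3 - <<'E'
from rig import env
import cv2,numpy as np
p=env.read_camera('side');s=cv2.resize(p['img'][180:280,180:300],(720,600),interpolation=cv2.INTER_CUBIC)
cv2.imwrite('pics/8.png',s[:,:,::-1])
E
```

```text
time_s: 26.25
eef_pos: [0.4419, 0.0987, -0.0052]
orientation: [-3.142, -0.0, 3.042]
force: [0.7, 0.3, -0.0]
gripper_width: 0.45
gripper_force: 0.0
time_s: 26.45
eef_pos: [0.442, 0.0987, -0.0072]
orientation: [-3.142, -0.0, 3.042]
force: [0.6, 0.3, -0.7]
gripper_width: 0.45
gripper_force: 0.0
```

View pics/8.png

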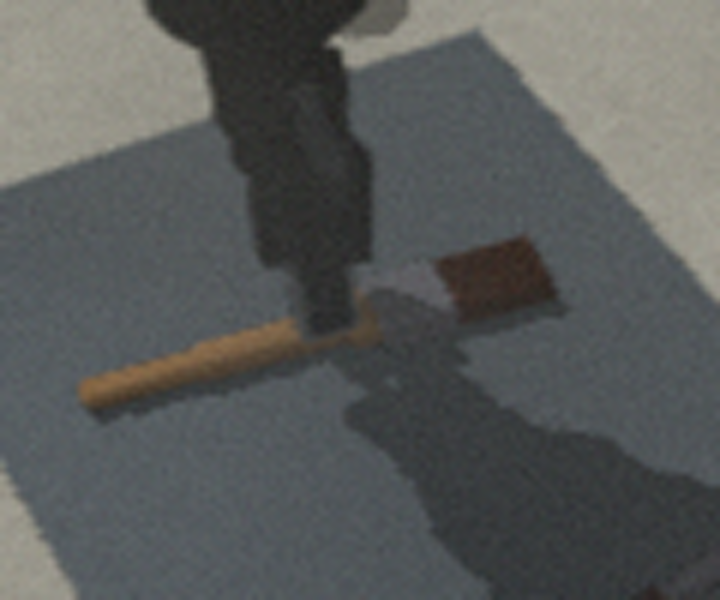

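The near fingertip is now in front of the handle at (328,335), still a few mm above the board. I'll go down 3 mm more and close.

```bash
python3 -m crank '[[0,0,-0.002,0,0.45],[0,0,-0.003,0,0.45],[0,0,-0.003,0,0.45]]' && python3 -m crank '[[0,0,0,0,0.35],[0,0,0,0,0.25],[0,0,0,0,0.2],[0,0,0,0,0.15],[0,0,0,0,0.1],[0,0,0,0,0.05],[0,0,0,0,0.05],[0,0,0,0,0.05]]'
```

```text
time_s: 26.8
eef_pos: [0.4419, 0.0987, -0.0101]
orientation: [-3.142, -0.0, 3.042]
force: [0.5, -1.0, -0.1]
gripper_width: 0.454
gripper_force: 0.0
time_s: 27.6
eef_pos: [0.442, 0.0987, -0.01]
orientation: [-3.142, -0.0, 3.042]
force: [0.2, -0.8, 0.1]
gripper_width: 0.049
gripper_force: 0.0
```

```bash
python3 -m crank '[[0,0,0.004,0,0.2],[0,0,0.004,0,0.45],[0,0,0.004,0,0.45],[0,0,0.004,0,0.45],[0,0,-0.002,0,0.45],[0,0,-0.004,0,0.45],[0,0,-0.004,0,0.45]]' && python3 -m crank '[[0,0,0,0,0.35],[0,0,0,0,0.25],[0,0,0,0,0.2],[0,0,0,0,0.15],[0,0,0,0,0.1],[0,0,0,0,0.05],[0,0,0,0,0.05],[0,0,0,0,0.05]]'
```

```text
time_s: 28.3
eef_pos: [0.4416, 0.0986, -0.0145]
orientation: [-3.141, -0.001, 3.042]
force: [0.9, 0.6, 0.0]
gripper_width: 0.449
gripper_force: 0.0
time_s: 29.1
eef_pos: [0.4421, 0.0987, -0.014]
orientation: [-3.142, 0.0, 3.042]
force: [0.7, 0.1, -0.1]
gripper_width: 0.048
gripper_force: 0.0
```

Run:
```python
from rig import env
import cv2,numpy as np
o=[]
for n,(a,b,c,d) in dict(side=(180,280,180,300),top=(230,340,200,320)).items():
    p=env.read_camera(n);o.append(cv2.resize(p['img'][a:b,c:d],(400,400),interpolation=cv2.INTER_CUBIC))
cv2.imwrite('pics/9.png',cv2.hconcat(o)[:,:,::-1])
```

```text
(no output)
```

View pics/9.png

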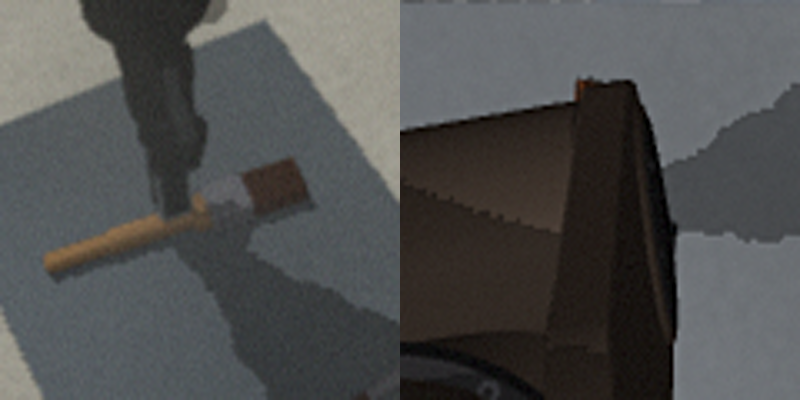

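The shut tips now sit right at the top of the handle, (180,215) in the left half. 6 mm lower should grip it.

```bash
python3 -m crank '[[0,0,0.004,0,0.2],[0,0,0.004,0,0.45],[0,0,0.004,0,0.45],[0,0,0.004,0,0.45],[0,0,-0.002,0,0.45],[0,0,-0.006,0,0.45],[0,0,-0.006,0,0.45]]' && python3 -m crank '[[0,0,0,0,0.35],[0,0,0,0,0.25],[0,0,0,0,0.2],[0,0,0,0,0.15],[0,0,0,0,0.1],[0,0,0,0,0.05],[0,0,0,0,0.05],[0,0,0,0,0.05]]'
```

```text
time_s: 29.9
eef_pos: [0.4415, 0.0986, -0.0208]
orientation: [-3.141, -0.001, 3.042]
force: [0.3, -0.5, -0.5]
gripper_width: 0.449
gripper_force: 0.0
time_s: 30.7
eef_pos: [0.4421, 0.0987, -0.0198]
orientation: [3.142, 0.0, 3.042]
force: [-2.0, 0.1, 5.5]
gripper_width: 0.11
gripper_force: 58.7
```

```bash
python3 -m crank '[[0,0,0.003,0,0.05],[0,0,0.01,0,0.05],[0,0,0.03,0,0.05],[0,0,0.06,0,0.05],[0,0,0.08,0,0.05],[0,0,0.08,0,0.05]]'
python3 - <<'E'
from rig import env
from fit import *
for n in('top','side'):
    p=env.read_camera(n)
    for k in env.silhouettes(p,'brush_flat')[:1]:print(n,k['confidence'],k['at'],k['region'].sum(), ((px(p,world([.442,.0987,.083,-.1],np.array([[.05,0,.005]])))).round()))
E
```

```text
time_s: 31.3
eef_pos: [0.4437, 0.099, 0.0626]
orientation: [3.141, 0.004, 3.042]
force: [0.7, -0.0, -0.6]
gripper_width: 0.109
gripper_force: 58.7
side 0.69 [238.2, 198.0] 672 [[251. 197.]]
```

```bash
python3 -m crank '[[0.003,-0.025,0,-5,0.05],[0.008,-0.065,0,-13,0.05],[0.013,-0.11,0,-21,0.05],[0.018,-0.155,0,-29,0.05],[0.023,-0.2,0,-37,0.05],[0.027,-0.245,0,-45,0.05],[0.032,-0.29,0,-53,0.05],[0.036,-0.335,0,-61,0.05],[0.041,-0.375,0,-69,0.05],[0.045,-0.415,0,-77,0.05]]' && python3 -m crank '[[0.002,-0.03,0,-4,0.05],[0.0035,-0.05,0,-7.3,0.05],[0.0035,-0.0547,0,-7.3,0.05],[0.0035,-0.0547,0,-7.3,0.05],[0.0035,-0.0547,-0.03,-7.3,0.05],[0.0035,-0.0547,-0.045,-7.3,0.05],[0.0035,-0.0547,-0.05,-7.3,0.05],[0.0035,-0.0547,-0.05,-7.3,0.05]]'
python3 - <<'E'
from rig import env
from fit import *
e=env.get_state()['eef_pos'];print(e)
for n in('top','side'):
    p=env.read_camera(n)
    for k in env.silhouettes(p,'brush_flat')[:1]:
        u=np.argwhere(k['region'])[:,::-1];a=u[u[:,1].argmax()];b=u[u[:,1].argmin()]
        print(n,k['confidence'],k['at'],k['region'].sum(),a,b)
        for z in(.0335,):
            v=[e[0],e[1],e[2]+.0228,-np.pi/2];m=render(p,M['brush_flat'],v);print('pred ends',px(p,world(v,np.array([[-.085,0,.005],[.085,0,.005]]))).round().tolist(),'IoU',np.minimum(m,k['region']).sum()/np.maximum(m,k['region']).sum())
            w,c=fit(M['brush_flat'],[(p,k['region'])],v);print(w.round(4),c)
E
```

```text
time_s: 32.5
eef_pos: [0.4863, -0.3178, 0.0587]
orientation: [-3.14, -0.001, 1.692]
force: [1.3, 1.0, -0.7]
gripper_width: 0.109
gripper_force: 58.7
time_s: 33.3
eef_pos: [0.4901, -0.3699, 0.0093]
orientation: [-3.14, -0.001, 1.572]
force: [0.4, -0.2, -0.0]
gripper_width: 0.106
gripper_force: 58.7
[ 0.4900968  -0.36989561  0.00925281]
top 0.77 [467.4, 266.9] 175 [464 272] [458 266]
pred ends [[443.0, 270.0], [526.0, 269.0]] IoU 0.17455846975297776
[ 0.5393 -0.9438 -2.1137 -1.5855] 0.31481815449703876
side 0.63 [398.3, 400.0] 977 [406 425] [352 340]
pred ends [[350.0, 340.0], [414.0, 420.0]] IoU 0.5478169217505198
[ 0.5459 -0.3161 -0.0948 -1.571 ] 0.3788440940365011
```

```bash
python3 -m crank '[[0,0,-0.01,0,0.05],[0,0,-0.02,0,0.05],[0,0,-0.026,0,0.05],[0,0,-0.026,0,0.05]]' && python3 -m crank '[[0,0,-0.002,0,0.05],[0,0,-0.002,0,0.05]]'
```

```text
time_s: 33.9
eef_pos: [0.4898, -0.3704, -0.0174]
orientation: [-3.14, -0.001, 1.571]
force: [-0.2, -0.1, -1.3]
gripper_width: 0.102
gripper_force: 58.7
time_s: 34.1
eef_pos: [0.4905, -0.371, -0.0181]
orientation: [-3.142, -0.0, 1.571]
force: [-0.8, 0.1, -0.5]
gripper_width: 0.107
gripper_force: 58.7
```

```bash
python3 -m crank '[[0,0,-0.001,0,0.05],[0,0,-0.001,0,0.05]]'&& python3 -m crank '[[0,0,-0.001,0,0.05],[0,0,-0.001,0,0.05]]'
```

```text
time_s: 34.3
eef_pos: [0.4907, -0.3712, -0.0187]
orientation: [3.141, 0.0, 1.571]
force: [-0.3, 0.5, 1.9]
gripper_width: 0.106
gripper_force: 60.4
time_s: 34.5
eef_pos: [0.4908, -0.3712, -0.0189]
orientation: [3.141, 0.001, 1.571]
force: [-3.8, 3.2, 17.4]
gripper_width: 0.105
gripper_force: 66.7
```

```bash
python3 -m crank '[[0,0,0.001,0,0.13],[0,0,0.001,0,0.17],[0,0,0.001,0,0.22],[0,0,0.001,0,0.22],[0,0,0.01,0,0.22],[0,0,0.04,0,0.22],[0,0,0.08,0,0.3],[0,0,0.1,0,0.45],[0,0,0.1,0,0.45]]' && python3 -m crank '[[-0.004,0.028,0,-8,0.45],[-0.009,0.057,0,-16,0.45],[-0.013,0.085,0,-24,0.45],[-0.017,0.113,0,-32,0.45],[-0.021,0.141,0,-40,0.45],[-0.026,0.17,0,-48,0.45],[-0.03,0.198,0,-56,0.45],[-0.035,0.226,0,-64,0.45],[-0.04,0.254,0,-72,0.45],[-0.0428,0.281,0,-78,0.45]]' && python3 -m crank '[[0,0,0,0,0.45],[0,0,-0.03,0,0.45],[0,0,-0.05,0,0.45],[0,0,-0.05,0,0.45]]'
python3 - <<'E'
from rig import env
from fit import *
p=env.read_camera('side');e=env.get_state()['eef_pos'];print(e)
k=env.silhouettes(p,'brush_round')[0];v,c=fit(M['brush_round'],[(p,k['region'])],[.4575,-.088,.003,.21],(0,1,3));print('round',v,c)
k=env.silhouettes(p,'brush_flat')
for q in k:
    v,c=fit(M['brush_flat'],[(p,q['region'])],[.49,-.371,.004,-1.57],(0,1,3));print('flat',q['confidence'],q['at'],v,c)
s=np.zeros(1)
t=env.read_camera('top')
k=env.silhouettes(t,'brush_flat')
for q in k:
    v,c=fit(M['brush_flat'],[(t,q['region'])],[.49,-.371,.004,-1.57],(0,1,3));print('flat top',q['confidence'],q['at'],v,c)
E
```

```text
time_s: 35.4
eef_pos: [0.4922, -0.3724, 0.0838]
orientation: [3.137, 0.003, 1.571]
force: [0.3, -0.1, 0.4]
gripper_width: 0.449
gripper_force: 0.0
time_s: 36.4
eef_pos: [0.4468, -0.0888, 0.0798]
orientation: [-3.141, 0.001, 0.204]
force: [0.8, 0.2, 0.6]
gripper_width: 0.451
gripper_force: 0.0
time_s: 36.8
eef_pos: [0.4462, -0.0899, 0.0281]
orientation: [-3.14, 0.003, 0.211]
force: [1.0, 0.3, -0.9]
gripper_width: 0.451
gripper_force: 0.0
[ 0.44678792 -0.09009432  0.02923278]
round [ 0.4575 -0.088   0.003   0.21  ] 1.0
flat 0.78 [391.9, 401.1] [ 0.4889053  -0.37105307  0.004      -1.59898058] 0.20129289454149946
```

```bash
python3 -m crank '[[0,0,-0.02,0,0.45],[0,0,-0.035,0,0.45],[0,0,-0.045,0,0.45],[0,0,-0.0495,0,0.45],[0,0,-0.0495,0,0.45]]' && python3 -m crank '[[0,0,0,0,0.35],[0,0,0,0,0.25],[0,0,0,0,0.2],[0,0,0,0,0.15],[0,0,0,0,0.1],[0,0,0,0,0.02],[0,0,0,0,0],[0,0,0,0,0]]'
```

```text
time_s: 37.55
eef_pos: [0.4477, -0.09, -0.0195]
orientation: [-3.141, 0.0, 0.21]
force: [0.2, 0.5, 0.8]
gripper_width: 0.452
gripper_force: 0.0
time_s: 38.35
eef_pos: [0.448, -0.09, -0.0192]
orientation: [3.141, -0.0, 0.21]
force: [-1.0, 1.2, 8.5]
gripper_width: 0.082
gripper_force: 58.9
```

```bash
python3 -m crank '[[0,0,0.003,0,0],[0,0,0.01,0,0],[0,0,0.03,0,0],[0,0,0.06,0,0],[0,0,0.08,0,0],[0,0,0.08,0,0]]' && python3 -m crank '[[0.005,-0.015,0,5,0],[0.013,-0.04,0,12,0],[0.023,-0.07,0,20,0],[0.033,-0.1,0,28,0],[0.043,-0.13,0,36,0],[0.053,-0.16,0,44,0],[0.063,-0.19,0,52,0],[0.073,-0.225,0,60,0],[0.083,-0.26,0,68,0],[0.09,-0.28,0,75,0]]' && python3 -m crank '[[0.0033,-0.011,0,3,0],[0.0033,-0.011,0,3,0],[0.0033,-0.011,-0.03,3,0],[0.0033,-0.011,-0.045,3,0],[0.0033,-0.011,-0.05,3,0],[0.0033,-0.011,-0.05,3,0]]'
python3 - <<'E'
from rig import env
from fit import *
e=env.get_state()['eef_pos'];print(e)
p=env.read_camera('side');v=[e[0],e[1]+.01,e[2]+.0222,np.pi/2]
print('pred ends',px(p,world(v,np.array([[-.085,0,.005],[.085,0,.005]]))).round().tolist())
for k in env.silhouettes(p,'brush_round'):
    u=np.argwhere(k['region'])[:,::-1];print(k['confidence'],k['at'],u[u[:,1].argmin()],u[u[:,1].argmax()])
    print(fit(M['brush_round'],[(p,k['region'])],v,(0,1,3)))
E
```

```text
time_s: 38.95
eef_pos: [0.4493, -0.0904, 0.0631]
orientation: [3.14, -0.004, 0.21]
force: [-0.9, 0.1, -0.1]
gripper_width: 0.076
gripper_force: 58.7
time_s: 39.95
eef_pos: [0.538, -0.3725, 0.0599]
orientation: [3.141, 0.0, 1.523]
force: [0.6, 1.1, 0.6]
gripper_width: 0.078
gripper_force: 58.7
time_s: 40.55
eef_pos: [0.5404, -0.3801, 0.0097]
orientation: [-3.14, -0.001, 1.571]
force: [0.6, -0.7, 0.2]
gripper_width: 0.08
gripper_force: 58.7
[ 0.54042996 -0.38007031  0.00969091]
pred ends [[442.0, 404.0], [376.0, 328.0]]
0.58 [419.4, 381.9] [378 331] [437 402]
(array([ 0.53822606, -0.361163  ,  0.03189091,  1.52648456]), np.float64(0.8195121760301134))
```

Both ends of the round brush match the prediction, so it is held level and along the tray. I'll lower it and release.

```bash
python3 -m crank '[[0,0,-0.01,0,0],[0,0,-0.02,0,0],[0,0,-0.026,0,0],[0,0,-0.027,0,0],[0,0,-0.027,0,0]]' && python3 -m crank '[[0,0,-0.0015,0,0],[0,0,-0.0015,0,0]]'
```

```text
time_s: 41.15
eef_pos: [0.5409, -0.3809, -0.0169]
orientation: [-3.141, -0.0, 1.571]
force: [0.5, 0.5, 0.2]
gripper_width: 0.082
gripper_force: 58.7
time_s: 41.35
eef_pos: [0.5411, -0.3811, -0.0179]
orientation: [3.141, 0.0, 1.571]
force: [-0.6, -0.9, 0.2]
gripper_width: 0.081
gripper_force: 58.7
```

```bash
python3 -m crank '[[0,0,-0.001,0,0],[0,0,-0.0015,0,0],[0,0,-0.0015,0,0]]' && python3 -m crank '[[0,0,0,0,0.1],[0,0,0.001,0,0.14],[0,0,0.001,0,0.18],[0,0,0.001,0,0.18],[0,0,0.01,0,0.18],[0,0,0.04,0,0.2],[0,0,0.08,0,0.2],[0,0,0.12,0,0.2]]' && python3 -m crank '[[0,0.04,0.03,0,0.2],[0,0.08,0.06,0,0.2],[0,0.12,0.08,0,0.2],[-0.02,0.16,0.08,0,0.2],[-0.04,0.2,0.08,0,0.2],[-0.06,0.24,0.08,0,0.2],[-0.07,0.28,0.08,0,0.2],[-0.07,0.28,0.08,0,0.2],[-0.07,0.28,0.08,0,0.2]]'
python3 - <<'E'
from rig import env
import cv2
from fit import *
o=[];P=[env.read_camera('top'),env.read_camera('side')]
T0=dict(cup=([.7065,.04,.016,0],'cup',(0,1)),brush_flat=([.489,-.371,.004,-1.57],'brush_flat',(0,1,3)),brush_round=([.541,-.371,.004,1.57],'brush_round',(0,1,3)),bowl=([.695,-.069,.016,0],'bowl',(0,1)),pot_a=([.529,.389,.005,0],'pot',(0,1)))
for p,n in zip(P,('top','side')):
    for t,(v,m,f) in T0.items():
        for q in env.silhouettes(p,t):
            if q['confidence']<.4: continue
            w=np.array(v)
            if t=='pot_a': w[:2]=ground(p,q['at'],.03)[:2]
            r,c=fit(M[m],[(p,q['region'])],w,f);print(n,t,round(q['confidence'],2),r.round(3),round(c,2))
a=cv2.resize(P[0]['img'][120:330,50:560],(800,330),interpolation=cv2.INTER_CUBIC)
b=np.hstack([cv2.resize(P[1]['img'][110:260,170:430],(440,254)),cv2.resize(P[1]['img'][300:480,300:500],(360,254))])
cv2.imwrite('pics/10.png',np.vstack([a,b])[:,:,::-1])
E
```

```text
time_s: 41.65
eef_pos: [0.5413, -0.3812, -0.0182]
orientation: [3.141, 0.001, 1.571]
force: [-4.3, 2.6, 16.2]
gripper_width: 0.08
gripper_force: 63.7
time_s: 42.45
eef_pos: [0.5407, -0.3807, 0.102]
orientation: [-3.141, -0.001, 1.571]
force: [0.5, -1.7, -0.1]
gripper_width: 0.201
gripper_force: 0.0
time_s: 43.35
eef_pos: [0.4712, -0.1003, 0.1812]
orientation: [3.141, 0.0, 1.573]
force: [0.4, -0.1, 0.6]
gripper_width: 0.204
gripper_force: 0.0
top cup 0.6 [0.704 0.039 0.016 0.   ] 0.14
top brush_flat 0.77 [ 0.491 -0.368  0.004 -1.537] 0.38
top brush_round 0.69 [ 0.547 -0.378  0.004  1.176] 0.87
top brush_round 0.56 [ 0.543 -0.378  0.004  1.594] 0.61
top bowl 0.84 [ 0.695 -0.069  0.016  0.   ] 0.08
top pot_a 0.94 [0.527 0.454 0.005 0.   ] 0.11
top pot_a 0.64 [0.529 0.389 0.005 0.   ] 0.18
side cup 0.67 [0.704 0.04  0.016 0.   ] 0.12
side brush_flat 0.75 [ 0.49  -0.372  0.004 -1.608] 0.23
side brush_round 0.91 [ 0.538 -0.367  0.004  1.546] 0.34
side bowl 0.78 [ 0.69  -0.074  0.016  0.   ] 0.16
side pot_a 0.78 [0.527 0.391 0.005 0.   ] 0.31
side pot_a 0.6 [0.527 0.46  0.005 0.   ] 0.44
```

View pics/10.png

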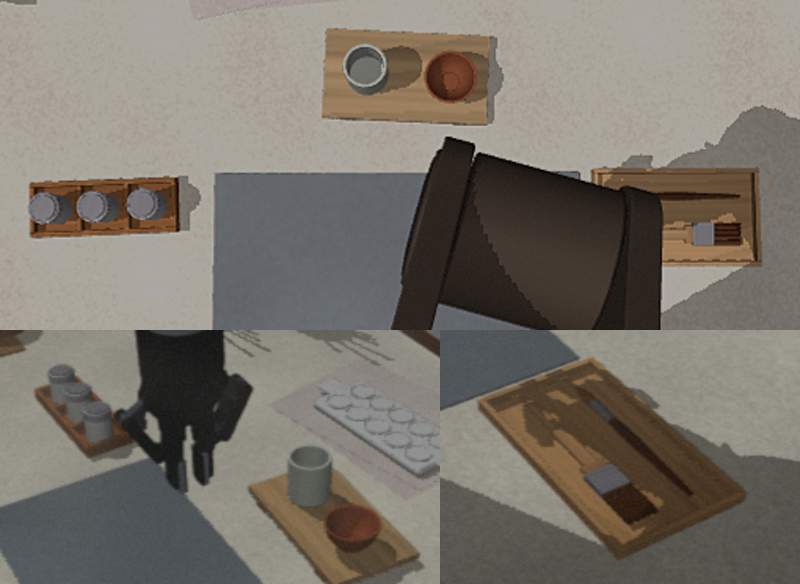

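The picture shows all three pots upright in the rack bays (left, about (45–145, 207)). The cup is on the ware board at (365,68), clear of the bowl. Both brushes lie flat in the tray, side by side. Everything is released, so I'm handing in.

```bash
python3 -c "
from rig import env
print(env.sign_off())"
```

```text
the job is handed in; nothing more can be done
None
```

The job is handed in at about 43 s: both pots are in the empty rack bays, both brushes lie flat in the tray, and the cup stands on the ware board's free half; the last pictures showed all this and the stock pot and bowl unmoved, but sign-off returned no verdict.

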